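Pack pastille tins under the lever-arch rings, clear the counter and tally them

TASK

On the tin tray, lift the lever arch all the way up so that the wire rings spring wide open, stand every pastille tin from the counter upright inside the tray, and press the arch fully down to close the rings over them. Only then count the tins on the tally counter, after clearing the brass weight out of its lever's way and standing it on the cork mat: swing its sprung lever right to the stop and let it spring fully back, exactly once for each tin in the tray. Do not disturb the jar, the dish or the carton standing nearby.

Things in the scene. Friction and masses are not known exactly. Their poses are not given: they have to be found in the camera images.
- tin1: A pastille tin, round, 43 mm across and 46 mm tall, painted sheet metal in blue and white, about 0.12 kg. Origin: centre of its underside; z up when it stands upright. Two to four tins are there; the others are absent. The round and the eight-sided ones are treated alike.
- tin2: A pastille tin, eight-sided, 43 mm across and 46 mm tall, painted sheet metal in blue and white, about 0.12 kg. Origin: centre of its underside; z up when it stands upright. Two to four tins are there; the others are absent. The round and the eight-sided ones are treated alike.
- tin3: A pastille tin, round, 43 mm across and 46 mm tall, painted sheet metal in blue and white, about 0.12 kg. Origin: centre of its underside; z up when it stands upright. Two to four tins are there; the others are absent. The round and the eight-sided ones are treated alike.
- tin4: A pastille tin, eight-sided, 43 mm across and 46 mm tall, painted sheet metal in blue and white, about 0.12 kg. Origin: centre of its underside; z up when it stands upright. Two to four tins are there; the others are absent. The round and the eight-sided ones are treated alike.
- tray: The tin tray, fixed to the counter: shallow, white, inside 116 mm (its x) by 200 mm (its y), floor 6 mm thick, walls 5 mm thick and 22 mm high. Origin: centre of its underside; z up; the arch is at its +y end. The tins fit in one row along its y, for example at x = 0 and y = -75, -25, 25, 75 mm.
- ring_shaft (a point): Middle of the shaft of the near ring halves, at tray x = -63 mm, 66 mm up; the far one is at x = +63 mm. Each carries four 50 mm wire ring halves (at tray y = -75, -25, 25, 75 mm) that turn with the arch. Closed, they cover the tray up to 79 mm above the counter and bar the way in; open, they lean outwards, at most 95 mm high and out to 110 mm from the tray's middle line.
- arch_block (a point): Centre of the top of the steel mechanism block at the tray's +y end (tray y = 102 to 138 mm, 44 mm high), which carries the arch.
- arch (a joint): Angle of the lever arch (rad): 0 = pressed down, level, rings closed; 1.2 = fully up, rings wide open. It pivots about the tray's x axis through arch_hinge, is stiff (about 4 N at its bar) and stays where it is left. The rings turn with it.
- arch_bar (a point): Middle of the arch's cross-bar: a black round bar, 14 mm thick and 70 mm long, along the tray's x axis, 75 mm from the hinge; with the arch down it points away from the tray along the tray's +y and lies 50 mm above the counter with free space below it; it rises along an arc up and back towards the tray.
- arch_hinge (a point): The arch's pivot, on the tray 125 mm along its +y and 50 mm up; the pivot axis is the tray's x axis.
- tally: The tally counter, fixed to the counter: a round grey base 116 mm across, with a lever sticking out of it on the robot's side and a white dial on top under a clear disc; top 70 mm above the counter. Origin: centre of its underside, on the vertical axis about which lever and dial turn; z up; its x points away from the robot.
- tally_lever (a joint): Angle of the tally lever (rad): 0 = at rest, 1.0 = at its stop. A spring returns it (1.3 to 4.5 N at the handle). It turns anticlockwise seen from above about the vertical axis through tally; at rest the handle lies at 151 degrees from the counter's x axis (on its +y side), at the stop at 209 degrees.
- tally_grip (a point): The lever's handle: an upright black knob 16 mm across, from 32 to 72 mm above the counter, 115 mm from the axis of tally; this point is on its middle line, 55 mm up. Push it sideways with closed fingers.
- tally_dial (a joint): Angle of the counter's dial (rad): starts at 0; each full swing of the lever to its stop ratchets it on by 0.628 (a tenth of a turn), and it stays there when the lever springs back. The lever must spring back fully before the next swing. A swing that stops short turns it by less than a step. It cannot be turned back. Dots at the pointer show the count.
- weight: A brass scale weight, about 0.25 kg: a round body 36 mm across and 34 mm tall with a small knob on top (22 mm across), 54 mm tall in all. It starts standing in the sweep of the tally lever's handle. Origin: centre of its underside; z up when upright.
- mat: A round cork mat, 72 mm across and 4 mm thick, fixed to the counter. Origin: centre of its underside.
- jar: Bystander: a glass jar, 70 mm across, 100 mm tall. Origin: centre of its underside. Leave alone.
- dish: Bystander: a white bowl, 110 mm across, 45 mm tall. Origin: centre of its underside. Leave alone.
- carton: Bystander: a cardboard box, 110 x 90 x 60 mm. Origin: centre of its underside. Leave alone.
Not all that is in view belongs to the job. Leave any black or purple look-alike of the tin3 alone.

How it is judged:
By the outcome, as a careful person would: the job done as asked, in the order asked, and still so for the second after the job is handed in, with the robot touching nothing.
Of tin2, tin3, tin4 only 1 to 3 are there at a start; the rules pass over those that are not, and their reading is None.
At some moment in a run one of tin1, tin2, tin3, tin4 may be knocked a few centimetres aside while the robot is not near it.
It also fails if it takes over 210 s, if anything falls off the work surface, if the arm or the gripper's body presses on something with over 40 N, if the wrist force passes 120 N, or if a joint passes its speed limit or range.

ROBOT

A 6-joint arm with a two-finger parallel gripper is mounted at the origin on the work surface. World frame = base frame: x ahead of the robot, y to its left, z up, the work surface at z = 0. Lengths are in mm, angles in rad, forces in N, time in s.
With the tool pointing down it reaches from about 300 to 775 mm from the base axis. Payload 14.6 kg.
Tool frame: the origin (TCP) lies on the centre line of the jaws, within the pads' length; the fingertips stand 11 mm ahead of it and the grasp point (between the pads) lies 8 mm behind it; x points along the fingers, y is the direction in which the jaws open and shut, and the axes are right-handed (so a half turn about x gives the same grasp; the last joint's range is limited). The gripper opens to 94 mm and grips with 3 to 60 N. Pads are 16 mm wide; open, the fingers measure 119 mm over their backs; the gripper's body (75 mm by 177 mm) begins 78 mm behind the grasp point.
Start: joints at [1.21, 0.3, 1.521, -0, 1.321, -0.067], TCP at [159.273, 526.423, 216.446] pointing down, gripper open.
Joint ranges: [-3.03, 3.03], [-0.79, 2.21], [0.23, 2.52], [-1.04, 4.18], [0, 3.07], [-2.55, 2.55]. Speed limits (rad/s): [2.22, 2.22, 2.57, 3.14, 3.14, 3.14].

INTERFACE

Orientations are given as [roll, pitch, yaw] about the fixed x, y, z axes, in that order (R = Rz(yaw) Ry(pitch) Rx(roll)).
In Python, from cell import manip gives the robot as it stands.
- The arm moves only by the shell command python3 -m handwheel 'ROWS' [OPENING] [FORCE]. ROWS is JSON, a list of rows, each a list of 2 entries, a list of its own where there are three numbers: the shift along the tool's x, y, z in mm, then the turn about the tool's x in rad. In form: [[[x, y, z], spin], ...]. A call has exactly 10 rows; each row shifts and turns the commanded pose from where the row before left it, along the tool's axes as they then stand; what a row does not reach is not made up. A row lasts 1/8 s, in which the tool goes at most 62.5 mm and 10.7 degrees, less where a joint would pass 70% of its speed; a pose out of reach is approached as far as the arm can. A call with a gripper value outside its range is refused whole. OPENING is the closure in counts, from 0 (fully open) to 255 (shut), set as the call begins (- or left out, the last holds). The fingers move at their own pace and stop on an object; FORCE is the grip in N (left out, the last holds). Time passes only in rows, so rows that do not move let the fingers close, or fill a call up. It gives the time, the measured TCP pose, the force and the opening at its end, in the units of the state.
- manip.read_state(): the state, without advancing time (a new reading comes with each control period).
- manip.camera(name): name is "side" or "top"; returns a dict with "pixels" (400x640x3 uint8, red, green, blue), "z_map" (400x640 float32, mm along the optical axis (not along the pixel's ray), 0 where there is no reading), "mtx" (3x3 intrinsics, pixels), "k1" (the pictures are not rectified: a ray, as slopes to the right and down, at radius r is drawn at 1 + k1 r^2 times it, then the intrinsics apply), "xyz" and "orientation" of the camera in the world. Camera axes: x right, y up, looking along -z (the intrinsics and any distortion apply to the point x, -y, -z); pixel columns grow to the right and rows downward; lengths in mm; the calibration is good to about 2 mm. A picture is of the moment at which its call begins.
- manip.sign_off(): hands the job in, once; it reports no verdict.
Trained networks look in the newest picture that a camera, given by its name, has taken for a name from the list of things; names that differ only in an ending like _2 or _b are one class to them, and where a whole thing is asked for, a point or a joint stands for the part that bears it (a point fixed in the world has none). Each returns a list of dicts, best first, with "confidence" (0 to 1); they miss things now and then, are a little off and sometimes report something else, mostly with a low value. They report only what shows in the picture. A call takes as long as a camera call. They do not tell look-alikes from the thing itself.
- manip.cut_out(target, camera): "region" (400x640 bool, what is visible of it) and "centre" ([column, row] in pixels, amid what is visible of it).
The state is a dict: "clock": time; "joints": joint angles; "qd": joint speeds; "effort": joint torques, N m; "eef_pos": TCP position; "eef_rot": TCP orientation; "wrist_force": force on the tool from outside, world axes, zero at the start; "moment": the same for the moment, N m; "finger_gap": finger opening in mm.
Only numpy, scipy, OpenCV 4.12 (cv2) and the standard library are available. Lean on these libraries where they do the work, as an engineer would, in place of code of your own. Each camera call takes 0.05 s, during which the arm holds its last target. There are 200 camera calls.

## Working session

There is one attempt and no reset: what is moved stays moved. The work goes in short steps, Python scripts to look and compute and a shell command to move; the robot and the scene stay as the last step left them, time stands still between calls to the robot, and variables do not carry over. Pictures are saved under pics/ and viewed, about 12 in all and at most 16, crops included, and the job is handed in when it is done.

```bash
ls; mkdir -p pics; cat > h.py <<'E'
import numpy as np, cv2
from cell import manip
from scipy.spatial.transform import Rotation as R
def shot(cam,name=None):
    c=manip.camera(cam)
    if name: cv2.imwrite(f'pics/{name}.png',c['pixels'][:,:,::-1])
    return c
def cloud(c):
    # world xyz per pixel
    h,w=c['z_map'].shape; u,v=np.meshgrid(np.arange(w),np.arange(h))
    p=np.stack([u,v],-1).reshape(-1,1,2).astype(np.float64)
    n=cv2.undistortPoints(p,np.array(c['mtx'],float),np.array([c['k1'],0,0,0.])).reshape(h,w,2)
    z=c['z_map'].astype(float)
    P=np.stack([n[...,0]*z,-n[...,1]*z,-z],-1)
    o=np.array(c['orientation'],float)
    M=R.from_euler('xyz',o).as_matrix() if o.shape==(3,) else o
    W=P@M.T+np.array(c['xyz'],float)
    W[z==0]=np.nan
    return W
E
python3 - <<'E'
from h import *
for k in('side','top'):
    c=shot(k,k+'0');print(k,c['xyz'],c['orientation'],c['k1'],c['mtx'])
    W=cloud(c)
    for n in ['tin1','tin2','tray','arch_bar','arch_block','tally','tally_grip','weight','mat','jar','dish','carton','ring_shaft']:
        for d in manip.cut_out(n,k)[:6]:
            q=W[d['region']]; q=q[~np.isnan(q[:,0])]
            if len(q): print(n,round(d['confidence'],2),np.round(d['centre']),len(q),np.round(np.percentile(q,[2,50,98],axis=0)).tolist())
print(manip.read_state())
E
```

```text
pics
side [ -10.25899068 -789.37529282 1064.03916418] [ 0.76628306  0.00302404 -0.59623135] 0.007156833532841933 [[467.78744783   0.         322.48980835]
 [  0.         467.78744783 191.95673937]
 [  0.           0.           1.        ]]
tin1 0.8 [274. 184.] 234 [[421.0, 146.0, 3.0], [438.0, 157.0, 40.0], [461.0, 182.0, 49.0]]
tin1 0.79 [242. 181.] 243 [[338.0, 198.0, 0.0], [354.0, 209.0, 36.0], [377.0, 240.0, 49.0]]
tin1 0.75 [255. 162.] 220 [[411.0, 255.0, 3.0], [429.0, 265.0, 39.0], [452.0, 295.0, 50.0]]
tin1 0.74 [319. 236.] 293 [[424.0, -126.0, -2.0], [439.0, -114.0, 41.0], [462.0, -89.0, 50.0]]
tin1 0.72 [238. 148.] 219 [[408.0, 351.0, -0.0], [425.0, 362.0, 37.0], [450.0, 392.0, 50.0]]
tin1 0.53 [294. 207.] 246 [[422.0, 9.0, 3.0], [437.0, 22.0, 42.0], [460.0, 47.0, 49.0]]
tin2 0.8 [274. 184.] 234 [[421.0, 146.0, 3.0], [438.0, 157.0, 40.0], [461.0, 182.0, 49.0]]
tin2 0.79 [242. 181.] 243 [[338.0, 198.0, 0.0], [354.0, 209.0, 36.0], [377.0, 240.0, 49.0]]
tin2 0.75 [255. 162.] 220 [[411.0, 255.0, 3.0], [429.0, 265.0, 39.0], [452.0, 295.0, 50.0]]
tin2 0.74 [319. 236.] 293 [[424.0,
[... 4534 characters left out ...]
.0, 4.0], [556.0, 386.0, 8.0]]
{'clock': 1.4, 'joints': array([ 1.21041855e+00,  2.99913551e-01,  1.52097180e+00, -3.73478545e-05,
        1.32069612e+00, -6.65839363e-02]), 'qd': array([ 4.72458452e-05,  2.02004673e-04,  1.25456287e-03,  1.79809190e-04,
       -6.60382151e-04,  1.59324282e-03]), 'effort': array([-1.12043377e-03, -5.31647658e+01, -3.52919841e+01,  7.08010141e-02,
        2.11885065e-02,  1.21883073e-05]), 'eef_pos': array([159.27618911, 526.43465984, 216.45008516]), 'eef_rot': array([ 0.23295026,  1.57075845, -0.06083434]), 'wrist_force': array([ 0.06934248,  0.36887501, -0.64083249]), 'moment': array([-0.04874196,  0.02000685,  0.02345623]), 'finger_gap': 94.16625359713072}
```

```bash
python3 - <<'E'
import cv2,numpy as np
a=cv2.imread('pics/top0.png')
cv2.imwrite('pics/topc.png',cv2.resize(a[130:330,120:500],None,fx=2.1,fy=2.1,interpolation=cv2.INTER_CUBIC))
b=cv2.imread('pics/side0.png')
cv2.imwrite('pics/sidec.png',cv2.resize(b[90:350,180:500],None,fx=2.3,fy=2.3,interpolation=cv2.INTER_CUBIC))
E
```

```text
(no output)
```

View pics/topc.png

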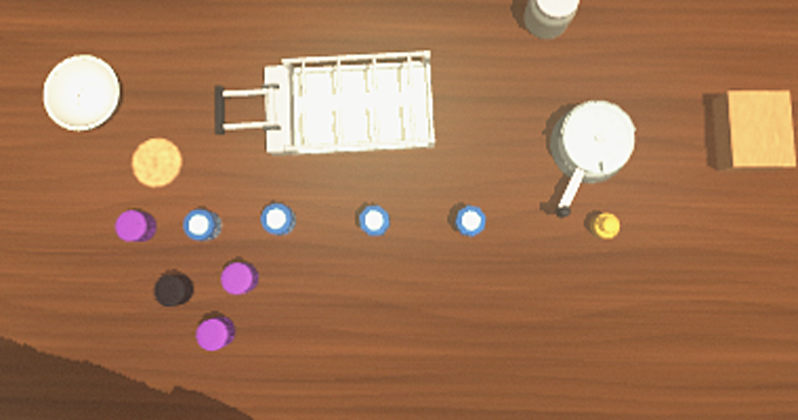

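View pics/sidec.png

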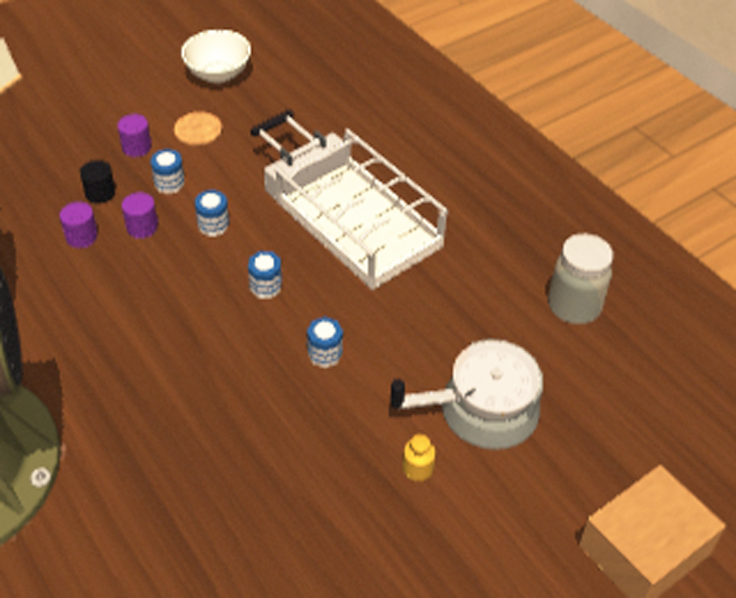

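The four blue/white tins are at top-crop (201,225), (277,218), (374,220) and (470,220). The look-alikes are purple at (134,226), (238,278), (215,333) and black at (173,290). The weight is at (606,224), the tally knob at (562,211) and the arch bar at (220,110).

```bash
cat > m.py <<'E'
from h import *
def sel(W,c,r,z0,z1):
    d=np.hypot(W[...,0]-c[0],W[...,1]-c[1])
    return W[(d<r)&(W[...,2]>z0)&(W[...,2]<z1)]
def circ(p):
    (a,b),r=cv2.minEnclosingCircle(p[:,:2].astype(np.float32)); return a,b,r
def tins(W,cs=((432,273),(440,165),(443,29),(443,-104))):
    return [np.round(list(circ(q))+[len(q)],1).tolist() if len(q:=sel(W,c,34,41,53)) else None for c in cs]
E
python3 - <<'E'
from m import *
for k in('top','side'):
    c=shot(k);W=cloud(c);print(k,'tins',tins(W))
    for n,cc,r,a,b in [('mat',(526,356),50,2.2,9),('weightknob',(440,-300),30,48,60),('weightbody',(440,-300),30,30,60),('grip',(455,-225),30,66,76),('disc',(555,-280),75,64,75)]:
        q=sel(W,cc,r,a,b)
        if len(q): print(n,np.round(circ(q),1),np.round(np.median(q,0),1),len(q))
    q=W[(W[...,0]>480)&(W[...,0]<730)&(W[...,1]>-70)&(W[...,1]<290)]
    for n,a,b in [('wall',17,27),('block',41,47),('bar',48,62),('shaft',63,72),('rings',72,82),('floor',3,9)]:
        p=q[(q[:,2]>a)&(q[:,2]<b)]
        if n=='bar': p=p[p[:,1]>240]
        if n=='wall': p=p[p[:,1]<190]
        if len(p)>4: print(n,len(p),cv2.minAreaRect(p[:,:2].astype(np.float32)),np.median(p,0).round(1))
E
```

```text
top tins [[431.4, 277.2, 22.5, 177.0], [442.1, 167.4, 21.8, 168.0], [442.9, 29.8, 21.0, 159.0], [445.3, -106.9, 21.1, 160.0]]
mat [526.3 355.8  49.3] [525.7 357.3   4.2] 336
weightknob [ 441.4 -300.5   10.8] [ 441.1 -299.9   53.2] 44
weightbody [ 441.  -301.    17.8] [ 440.1 -298.    37.9] 112
grip [ 458.3 -234.6    7.6] [ 458.  -235.    71.6] 23
disc [ 564.9 -283.    51.6] [ 562.5 -282.2   65.5] 519
wall 269 ((609.5877685546875, 57.67710876464844), (127.01667785644531, 214.83009338378906), 4.10603141784668) [615.2  41.8  21.6]
block 338 ((644.9000854492188, 106.04988098144531), (124.7245864868164, 281.2060546875), 35.67143630981445) [600.9 169.2  43.8]
bar 125 ((595.5148315429688, 249.6431121826172), (71.07060241699219, 21.07209587097168), 2.380657196044922) [594.  252.8  54.7]
shaft 307 ((608.6700439453125, 70.57206726074219), (132.58480834960938, 238.82278442382812), 4.01705265045166) [572.1  56.8  68.3]
rings 206 ((607.7675170898438, 57.179622650146484), (127.9434585571289, 192.61663818359375), 3.8414618968963623) [596.2  76.3  77.4]
floor 2138 ((604.9361572265625, 109.9508132934
[... 567 characters left out ...]
55810546875), 3.9550282955169678) [592.8  54.4  20.9]
block 171 ((607.8599853515625, 102.21127319335938), (129.9842529296875, 303.28387451171875), 4.347725868225098) [605.5 171.5  43.7]
bar 76 ((595.704833984375, 250.8282470703125), (69.61007690429688, 21.627222061157227), 0.9149453639984131) [594.3 253.3  53.1]
shaft 231 ((608.3422241210938, 68.84483337402344), (135.884765625, 236.76101684570312), 3.654844045639038) [555.   51.1  67.5]
rings 160 ((607.1464233398438, 59.75176239013672), (121.3073501586914, 167.4349365234375), 2.529926300048828) [599.9  36.4  76.1]
floor 1275 ((605.1574096679688, 109.94970703125), (359.2250671386719, 248.58200073242188), 89.90154266357422) [612.   57.2   5.4]
```

```bash
cat > d.py <<'E'
import sys
from h import *
def st():
    s=manip.read_state(); p=np.array(s['eef_pos']); M=R.from_euler('xyz',s['eef_rot']).as_matrix()
    return s,p,M
s,p,M=st(); h=np.arctan2(M[1,1],M[0,1])
print('t',round(s['clock'],1),'p',p.round(1),'head',round(np.degrees(h),1),'gap',round(s['finger_gap'],1),'F',np.round(s['wrist_force'],1))
a=list(map(float,sys.argv[1:]))
if len(a)>3:
    hd=np.radians(a[3]); sp=-(hd-h); sp=(sp+np.pi)%(2*np.pi)-np.pi; print('spin',round(sp,3)); h=h-sp
if len(a)>2:
    d=np.array(a[:3])-p; y=np.array([np.cos(h),np.sin(h),0]); z=np.array([np.sin(h),-np.cos(h),0])
    print('tool shift',round(-d[2],1),round(d@y,1),round(d@z,1))
E
python3 d.py 594.3 254 130 94
```

```text
t 1.5 p [159.3 526.4 216.4] head 73.2 gap 93.9 F [ 0.3 -0.5 -0.3]
spin -0.364
tool shift 86.4 -302.1 415.0
```

```bash
python3 -m handwheel '[[[0,0,0],-0.182],[[0,0,0],-0.182],[[0,-30,41.5],0],[[0,-30,41.5],0],[[0,-30,41.5],0],[[0,-30,41.5],0],[[0,-30,41.5],0],[[0,-30,41.5],0],[[0,-30,41.5],0],[[0,-30,41.5],0]]' 120 20; python3 d.py 594.3 254 110 94
```

```text
clock: 2.75
eef_pos: [508.6, 309.2, 216.5]
eef_rot: [0.784, 1.571, 0.854]
wrist_force: [-0.9, 0.8, -0.8]
finger_gap: 49.2
t 2.8 p [508.6 309.2 216.5] head 94.0 gap 49.2 F [-0.9  0.8 -0.8]
spin 0.0
tool shift 106.5 -61.1 81.6
```

```bash
python3 -m handwheel '[[[26.5,-20.4,27.2],0],[[40,-20.4,27.2],0],[[40,-20.3,27.2],0],[[34,0,0],0],[[34,0,0],0],[[0,0,0],0],[[0,0,0],0],[[0,0,0],0],[[0,0,0],0],[[0,0,0],0]]' 120 20;  python3 -m handwheel '[[[0,0,0],0],[[0,0,0],0],[[0,0,0],0],[[0,0,0],0],[[0,0,0],0],[[0,0,0],0],[[0,0,0],0],[[0,0,0],0],[[0,0,0],0],[[0,0,0],0]]' 255 25; python3 d.py 594.3 254 42 94
```

```text
clock: 4.0
eef_pos: [593.1, 255.2, 42.5]
eef_rot: [0.28, 1.57, 0.35]
wrist_force: [0.1, -1.1, -0.7]
finger_gap: 49.7
clock: 5.25
eef_pos: [592.8, 256.5, 42.0]
eef_rot: [1.281, 1.569, 1.351]
wrist_force: [1.3, 9.1, -2.0]
finger_gap: 13.0
t 5.2 p [592.8 256.5  42. ] head 94.1 gap 13.0 F [ 1.3  9.1 -2. ]
spin 0.001
tool shift -0.0 -2.6 1.3
```

```bash
python3 -m handwheel '[[[-9,2,0],0],[[-8.8,-1.6,0],0],[[-8.6,-2.7,0],0],[[-8.2,-3.7,0],0],[[-7.7,-4.6,0],0],[[-7.1,-5.5,0],0],[[-6.4,-6.3,0],0],[[-5.6,-7,0],0],[[-4.7,-7.7,0],0],[[-3.8,-8.2,0],0]]' 255 25; python3 -m handwheel '[[[-1,-3,0],0],[[-0.5,-2,0],0],[[0,0,0],0],[[0,0,0],0],[[0,0,0],0],[[0,0,0],0],[[0,0,0],0],[[0,0,0],0],[[0,0,0],0],[[0,0,0],0]]'; python3 - <<'E'
from m import *
c=shot('side','lift');W=cloud(c)
print(manip.read_state()['wrist_force'])
cv2.imwrite('pics/liftc.png',cv2.resize(c['pixels'][80:260,220:420,::-1],None,fx=3,fy=3,interpolation=cv2.INTER_CUBIC))
E
```

```text
clock: 6.5
eef_pos: [596.6, 213.2, 116.0]
eef_rot: [0.884, 1.563, 0.955]
wrist_force: [-6.2, 18.8, 18.2]
finger_gap: 13.3
clock: 7.75
eef_pos: [597.2, 208.5, 117.7]
eef_rot: [0.823, 1.562, 0.895]
wrist_force: [-7.2, 20.2, 17.4]
finger_gap: 13.4
[-7.03644004 18.63067933 17.70289596]
```

View pics/liftc.png

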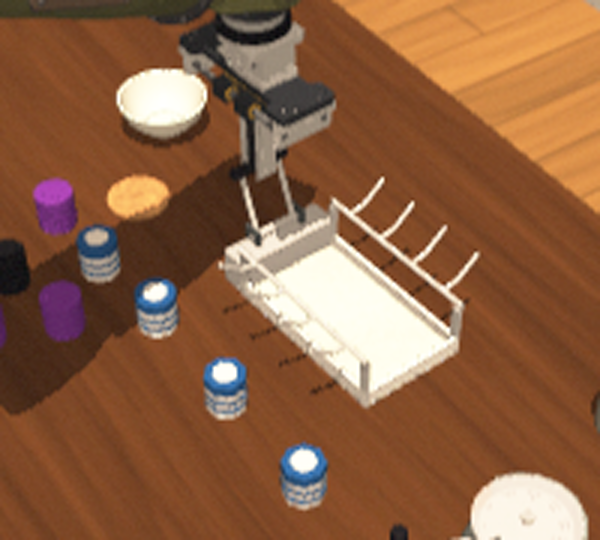

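```bash
python3 -m handwheel '[[[0,0,0],0],[[0,0,0],0],[[0,0,0],0],[[-20,0,0],0],[[-20,0,0],0],[[-20,0,0],0],[[-10,0,0],0.1745],[[0,0,0],0.1745],[[0,0,0],0.1745],[[0,0,0],0.1745]]' 100 25; python3 d.py 431.4 276 100 4
```

```text
clock: 9.05
eef_pos: [596.5, 204.5, 183.3]
eef_rot: [-1.777, 1.57, -2.411]
wrist_force: [0.8, 0.1, 0.9]
finger_gap: 57.1
t 9.1 p [596.5 204.5 183.3] head 53.7 gap 57.1 F [0.8 0.1 0.9]
spin 0.867
tool shift 83.3 -159.7 -82.8
```

```bash
python3 -m handwheel '[[[0,0,0],0.173],[[0,0,0],0.173],[[0,0,0],0.173],[[0,0,0],0.174],[[0,0,0],0.174],[[0,-40,-20.7],0],[[0,-40,-20.7],0],[[0,-40,-20.7],0],[[30,-40,-20.7],0],[[20,0,0],0]]' 100 25; cat > look.py <<'E'
from m import *
for k in('top','side'):
    W=cloud(shot(k));print(k,'tins',tins(W))
    q=W[(W[...,0]>520)&(W[...,0]<700)&(W[...,1]>-80)&(W[...,1]<200)]
    p=q[(q[:,2]>17)&(q[:,2]<27)&(q[:,1]<150)]
    if len(p): 
        e=p[p[:,1]<-30]; f=p[(p[:,1]>0)&(p[:,1]<120)]
        print('-y wall',len(e),np.percentile(e,[5,50,95],axis=0).round(1).tolist())
        for s in (-1,1):
            g=f[(f[:,0]-608)*s>0]
            if len(g)>5: print('x wall',s,len(g),np.polyfit(g[:,1]-57,g[:,0],1).round(3))
    b=q[(q[:,2]>41)&(q[:,2]<47)&(q[:,1]>150)]
    if len(b): print('block',np.percentile(b,[2,50,98],axis=0).round(1).tolist())
E
python3 look.py;python3 d.py 431.4 276 100 4
```

```text
clock: 10.3
eef_pos: [428.6, 275.9, 132.8]
eef_rot: [-1.132, 1.57, -2.625]
wrist_force: [0.3, 0.0, 0.2]
finger_gap: 57.1
top tins [[432.0, 277.0, 22.3, 175.0], [442.4, 167.6, 21.9, 170.0], [443.1, 29.9, 21.0, 157.0], [445.3, -106.9, 21.2, 161.0]]
-y wall 65 [[558.0, -49.5, 19.6], [620.6, -45.6, 21.9], [674.6, -34.7, 24.7]]
x wall -1 49 [-7.30000e-02  5.47985e+02]
x wall 1 73 [-6.80000e-02  6.69702e+02]
block [[540.8, 152.3, 41.3], [600.3, 169.6, 43.8], [661.7, 191.5, 46.7]]
side tins [[430.0, 276.0, 24.2, 104.0], [443.5, 167.6, 24.0, 113.0], [443.5, 30.2, 23.1, 127.0], [445.2, -105.4, 23.0, 149.0]]
-y wall 84 [[554.8, -51.6, 17.5], [612.3, -45.6, 20.1], [674.0, -35.9, 23.5]]
x wall -1 51 [-6.90000e-02  5.48287e+02]
x wall 1 59 [-7.90000e-02  6.69339e+02]
block [[539.4, 153.8, 41.4], [600.1, 170.2, 43.9], [661.8, 187.8, 46.8]]
t 10.4 p [429.7 275.  131.9] head 4.4 gap 57.4 F [ 0.2 -0.1  0.4]
spin 0.007
tool shift 31.9 1.8 -0.9
```

```bash
python3 -m handwheel '[[[24,1.4,-2.2],0],[[30,0,0],0],[[30,0,0],0],[[20,0,0],0],[[0,0,0],0],[[0,0,0],0],[[0,0,0],0],[[0,0,0],0],[[0,0,0],0],[[0,0,0],0]]' 100 25; python3 d.py; python3 -m handwheel '[[[0,0,0],0],[[0,0,0],0],[[0,0,0],0],[[0,0,0],0],[[0,0,0],0],[[0,0,0],0],[[-40,0,0],0],[[-40,0,0],0],[[-40,0,0],0],[[0,0,0],0]]' 200 25; python3 d.py 603.4 130.8 100 4
```

```text
clock: 11.65
eef_pos: [431.9, 277.6, 29.4]
eef_rot: [2.838, 1.571, 1.343]
wrist_force: [-0.9, -0.1, 0.8]
finger_gap: 56.8
t 11.7 p [431.9 277.6  29.4] head 4.4 gap 56.8 F [-0.9 -0.1  0.8]
clock: 12.9
eef_pos: [433.0, 278.2, 151.9]
eef_rot: [1.984, 1.566, 0.489]
wrist_force: [-0.3, 0.2, -2.4]
finger_gap: 42.5
t 12.9 p [433.  278.2 151.9] head 4.4 gap 42.5 F [-0.3  0.2 -2.4]
spin 0.006
tool shift 51.9 159.7 158.9
```

```bash
python3 -m handwheel '[[[-10,10,40],0],[[0,20,45],0],[[0,35,45],0],[[0,45,28.9],0],[[0,49.7,0],0],[[0,0,0],0],[[30,0,0],0],[[30,0,0],0],[[0,0,0],0],[[0,0,0],0]]' 200 25; python3 d.py 603.4 130.8 36 4
```

```text
clock: 14.15
eef_pos: [603.2, 131.5, 100.3]
eef_rot: [1.646, 1.57, 0.151]
wrist_force: [1.0, 0.8, -1.0]
finger_gap: 43.0
t 14.2 p [603.2 131.5 100.3] head 4.4 gap 43.0 F [ 1.   0.8 -1. ]
spin 0.006
tool shift 64.3 0.1 0.7
```

```bash
python3 -m handwheel '[[[20,0,0],0],[[20,0,0],0],[[15,0,0],0],[[6,0,0],0],[[2,0,0],0],[[0,0,0],0],[[0,0,0],0],[[0,0,0],0],[[0,0,0],0],[[0,0,0],0]]' 200 25; python3 d.py
```

```text
clock: 15.4
eef_pos: [603.2, 131.3, 36.4]
eef_rot: [1.227, 1.571, -0.268]
wrist_force: [-0.0, 1.0, -1.9]
finger_gap: 42.6
t 15.4 p [603.2 131.3  36.4] head 4.4 gap 42.6 F [-0.   1.  -1.9]
```

```bash
python3 -m handwheel '[[[1,0,0],0],[[0,0,0],0],[[0,0,0],0],[[0,0,0],0],[[0,0,0],0],[[-30,0,0],0],[[-40,0,0],0],[[-40,0,0],0],[[-10,0,0],0],[[0,0,0],0]]' 100 25; python3 d.py 443 167.8 100 4
```

```text
clock: 16.65
eef_pos: [603.2, 131.3, 155.1]
eef_rot: [1.48, 1.571, -0.014]
wrist_force: [0.4, 0.3, 0.1]
finger_gap: 57.1
t 16.6 p [603.2 131.3 155.1] head 4.4 gap 57.1 F [0.4 0.3 0.1]
spin 0.006
tool shift 55.1 -157.2 -47.6
```

```bash
python3 -m handwheel '[[[0,-40,-12],0],[[0,-40,-12],0],[[0,-40,-12],0],[[0,-37.2,-11.6],0],[[0,0,0],0],[[25,0,0],0],[[0,0,0],0],[[0,0,0],0],[[0,0,0],0],[[0,0,0],0]]' 100 25; python3 - <<'E'
from m import *
for k in('top','side'):
    W=cloud(shot(k));print(k,tins(W,((442,168),(443,30),(445,-105))),[np.round(circ(q),1) for c in [(603,131)] if len(q:=sel(W,c,34,47,57))])
E
python3 d.py 443 167.8 28 4
```

```text
clock: 17.9
eef_pos: [443.1, 166.8, 130.7]
eef_rot: [1.817, 1.57, 0.322]
wrist_force: [-0.8, 0.3, 0.4]
finger_gap: 57.1
top [[442.3, 158.1, 19.2, 61.0], [442.9, 30.0, 21.1, 160.0], [445.0, -107.1, 21.5, 160.0]] [array([603.2, 135. ,  26.2])]
side [[441.2, 168.6, 23.0, 118.0], [441.4, 29.9, 22.9, 126.0], [445.0, -105.7, 22.3, 147.0]] [array([605.4, 134.5,  26.4])]
t 18.0 p [443.  166.8 130.6] head 4.4 gap 57.3 F [-0.5 -0.2 -0.9]
spin 0.006
tool shift 102.6 0.1 -1.0
```

```bash
python3 -m handwheel '[[[35,0,-1],0],[[35,0,0],0],[[25,0,0],0],[[7.5,0,0],0],[[0,0,0],0],[[0,0,0],0],[[0,0,0],0],[[0,0,0],0],[[0,0,0],0],[[0,0,0],0]]' 100 25;  python3 -m handwheel '[[[0,0,0],0],[[0,0,0],0],[[0,0,0],0],[[0,0,0],0],[[0,0,0],0],[[0,0,0],0],[[-40,0,0],0],[[-40,0,0],0],[[-45,0,0],0],[[0,0,0],0]]' 200 25; python3 d.py 607 81 100 4
```

```text
clock: 19.25
eef_pos: [442.8, 167.8, 27.9]
eef_rot: [1.749, 1.571, 0.254]
wrist_force: [0.3, -0.3, -0.8]
finger_gap: 57.3
clock: 20.5
eef_pos: [444.1, 168.2, 155.7]
eef_rot: [1.774, 1.565, 0.279]
wrist_force: [0.4, 0.5, -2.6]
finger_gap: 42.8
t 20.5 p [444.1 168.2 155.7] head 4.4 gap 42.8 F [ 0.4  0.5 -2.6]
spin 0.006
tool shift 55.7 156.4 98.4
```

```bash
python3 -m handwheel '[[[-5,39.1,25],0],[[0,39.1,25],0],[[0,39.1,25],0],[[0,39.1,23.4],0],[[0,0,0],0],[[30,0,0],0],[[30,0,0],0],[[25,0,0],0],[[20,0,0],0],[[0,0,0],0]]' 200 25; python3 d.py 607 81 35.5 4
```

```text
clock: 21.75
eef_pos: [605.1, 81.8, 51.2]
eef_rot: [-1.581, 1.568, -3.075]
wrist_force: [-0.0, -0.1, -1.3]
finger_gap: 42.3
t 21.8 p [605.1  81.8  51.2] head 4.4 gap 42.3 F [-0.  -0.1 -1.3]
spin 0.006
tool shift 15.7 1.9 0.9
```

```bash
python3 -m handwheel '[[[10,0,0],0],[[5,0,0],0],[[0,0,0],0],[[0,0,0],0],[[0,0,0],0],[[0,0,0],0],[[0,0,0],0],[[0,0,0],0],[[0,0,0],0],[[0,0,0],0]]' 200 25; python3 d.py;  python3 -m handwheel '[[[0.5,0,0],0],[[0,0,0],0],[[0,0,0],0],[[0,0,0],0],[[0,0,0],0],[[-30,0,0],0],[[-40,0,0],0],[[-40,0,0],0],[[-10,0,0],0],[[0,0,0],0]]' 100 25; python3 d.py 443 30 130 4
```

```text
clock: 23.0
eef_pos: [606.2, 81.6, 37.8]
eef_rot: [-0.828, 1.571, -2.323]
wrist_force: [0.1, -0.3, -1.5]
finger_gap: 42.4
t 23.0 p [606.2  81.6  37.8] head 4.4 gap 42.4 F [ 0.1 -0.3 -1.5]
clock: 24.25
eef_pos: [606.1, 81.6, 157.1]
eef_rot: [1.588, 1.571, 0.093]
wrist_force: [-0.1, 0.5, -0.3]
finger_gap: 57.1
t 24.2 p [606.1  81.6 157.1] head 4.4 gap 57.1 F [-0.1  0.5 -0.3]
spin 0.006
tool shift 27.1 -166.3 40.1
```

```bash
python3 -m handwheel '[[[0,-41.6,10],0],[[0,-41.6,10],0],[[0,-41.6,10],0],[[0,-41.5,10],0],[[0,0,0],0],[[27,0,0],0],[[0,0,0],0],[[0,0,0],0],[[0,0,0],0],[[0,0,0],0]]' 100 25; python3 - <<'E'
from m import *
for k in('top','side'):
    W=cloud(shot(k));print(k,tins(W,((443,30),(445,-105))),[np.round(circ(q),1) for c in [(603,131),(606,82)] if len(q:=sel(W,c,24,47,57))])
E
python3 d.py 443 30 28 4
```

```text
clock: 25.5
eef_pos: [443.7, 29.1, 130.8]
eef_rot: [1.429, 1.57, -0.065]
wrist_force: [-0.8, -0.6, -0.7]
finger_gap: 57.3
top [None, [445.2, -106.8, 21.1, 161.0]] [array([603.9, 130.5,  22.1]), array([606.9,  80.7,  21.8])]
side [[442.1, 30.1, 22.6, 124.0], [445.5, -106.3, 23.3, 150.0]] [array([602.8, 130.6,  23.4]), array([607.3,  80.8,  22.8])]
t 25.6 p [443.6  29.1 130.6] head 4.4 gap 57.2 F [ 0.3 -0.2 -0. ]
spin 0.006
tool shift 102.6 -0.5 -0.9
```

```bash
python3 -m handwheel '[[[35,-0.5,-0.9],0],[[35,0,0],0],[[25,0,0],0],[[7.5,0,0],0],[[0,0,0],0],[[0,0,0],0],[[0,0,0],0],[[0,0,0],0],[[0,0,0],0],[[0,0,0],0]]' 100 25;  python3 -m handwheel '[[[0,0,0],0],[[0,0,0],0],[[0,0,0],0],[[0,0,0],0],[[0,0,0],0],[[0,0,0],0],[[-40,0,0],0],[[-40,0,0],0],[[-45,0,0],0],[[0,0,0],0]]' 200 25; python3 d.py 610.5 31 100 4
```

```text
clock: 26.85
eef_pos: [442.8, 29.9, 27.9]
eef_rot: [0.623, 1.571, -0.872]
wrist_force: [0.2, -0.5, 0.5]
finger_gap: 57.5
clock: 28.1
eef_pos: [444.2, 29.9, 155.5]
eef_rot: [1.48, 1.565, -0.015]
wrist_force: [-0.3, 0.2, -1.3]
finger_gap: 41.7
t 28.1 p [444.2  29.9 155.5] head 4.4 gap 41.7 F [-0.3  0.2 -1.3]
spin 0.006
tool shift 55.5 166.0 10.5
```

```bash
python3 -m handwheel '[[[-5,42,3],0],[[0,42,2.5],0],[[0,42,2.5],0],[[0,42,2.5],0],[[0,0,0],0],[[30,0,0],0],[[30,0,0],0],[[25,0,0],0],[[20,0,0],0],[[0,0,0],0]]' 200 25;python3 -m handwheel '[[[10,0,0],0],[[6,0,0],0],[[0,0,0],0],[[0,0,0],0],[[0,0,0],0],[[0,0,0],0],[[0,0,0],0],[[0,0,0],0],[[0,0,0],0],[[0,0,0],0]]' 200 25; python3 d.py
```

```text
clock: 29.35
eef_pos: [610.0, 32.3, 51.2]
eef_rot: [-1.652, 1.568, 3.137]
wrist_force: [0.8, 0.9, -0.6]
finger_gap: 41.4
clock: 30.6
eef_pos: [611.2, 32.2, 36.8]
eef_rot: [2.865, 1.571, 1.37]
wrist_force: [0.6, -0.3, -1.2]
finger_gap: 41.4
t 30.6 p [611.2  32.2  36.8] head 4.4 gap 41.4 F [ 0.6 -0.3 -1.2]
```

```bash
 python3 -m handwheel '[[[1,0,0],0],[[0,0,0],0],[[0,0,0],0],[[0,0,0],0],[[0,0,0],0],[[-30,0,0],0],[[-40,0,0],0],[[-40,0,0],0],[[-10,0,0],0],[[0,0,0],0]]' 100 25; python3 d.py 445 -106.2 130 4
```

```text
clock: 31.85
eef_pos: [611.1, 32.2, 155.6]
eef_rot: [1.244, 1.571, -0.251]
wrist_force: [0.5, -0.4, -0.7]
finger_gap: 57.1
t 31.9 p [611.1  32.2 155.6] head 4.4 gap 57.1 F [ 0.5 -0.4 -0.7]
spin 0.006
tool shift 25.6 -175.3 126.5
```

```bash
python3 -m handwheel '[[[0,-35,25.3],0],[[0,-35,25.3],0],[[0,-35,25.3],0],[[0,-35,25.3],0],[[0,-35.3,25.3],0],[[25,0,0],0],[[0,0,0],0],[[0,0,0],0],[[0,0,0],0],[[0,0,0],0]]' 100 25; python3 - <<'E'
from m import *
for k in('top','side'):
    W=cloud(shot(k));print(k,tins(W,((445,-105),)),[np.round(circ(q),1) for c in [(603,131),(606,82),(611,32)] if len(q:=sel(W,c,24,47,57))])
E
python3 d.py 445 -106.2 28 4
```

```text
clock: 33.1
eef_pos: [446.2, -107.1, 131.1]
eef_rot: [1.222, 1.57, -0.272]
wrist_force: [0.2, -0.7, -0.3]
finger_gap: 57.2
top [None] [array([604.1, 130.1,  22.3]), array([606.8,  80.6,  21.9]), array([612.1,  31.7,  21.7])]
side [[443.8, -105.3, 21.9, 147.0]] [array([618.7,  64.8,   4. ]), array([619. ,  27.9,   8.2])]
t 33.2 p [ 446.1 -107.1  131. ] head 4.4 gap 57.1 F [-0.8 -0.4 -0.5]
spin 0.006
tool shift 103.0 -1.0 -1.0
```

```bash
python3 -m handwheel '[[[35,-1,-0.8],0],[[35,0,0],0],[[25,0,0],0],[[8,0,0],0],[[0,0,0],0],[[0,0,0],0],[[0,0,0],0],[[0,0,0],0],[[0,0,0],0],[[0,0,0],0]]' 100 25;  python3 -m handwheel '[[[0,0,0],0],[[0,0,0],0],[[0,0,0],0],[[0,0,0],0],[[0,0,0],0],[[0,0,0],0],[[-40,0,0],0],[[-40,0,0],0],[[-45,0,0],0],[[0,0,0],0]]' 200 25; python3 d.py 614 -18.8 100 4
```

```text
clock: 34.45
eef_pos: [444.9, -106.5, 27.9]
eef_rot: [0.783, 1.571, -0.712]
wrist_force: [-0.1, -0.4, 0.9]
finger_gap: 56.9
clock: 35.7
eef_pos: [446.2, -106.9, 155.6]
eef_rot: [1.181, 1.565, -0.314]
wrist_force: [0.1, 1.0, -2.1]
finger_gap: 41.7
t 35.7 p [ 446.2 -106.9  155.6] head 4.4 gap 41.7 F [ 0.1  1.  -2.1]
spin 0.006
tool shift 55.6 173.5 -76.2
```

```bash
python3 -m handwheel '[[[-5,43.5,-19],0],[[0,43.5,-19],0],[[0,43.5,-19],0],[[0,43,-19],0],[[0,0,0],0],[[30,0,0],0],[[30,0,0],0],[[25,0,0],0],[[15,0,0],0],[[0,0,0],0]]' 200 25;python3 d.py 614 -18.8 35.5 4
```

```text
clock: 36.95
eef_pos: [611.3, -17.8, 56.8]
eef_rot: [-1.72, 1.569, 3.068]
wrist_force: [-0.8, -0.1, -1.2]
finger_gap: 41.3
t 37.0 p [611.3 -17.8  56.8] head 4.3 gap 41.3 F [-0.8 -0.1 -1.2]
spin 0.006
tool shift 21.3 2.6 1.2
```

```bash
python3 -m handwheel '[[[10,0.5,0],0],[[7,0,0],0],[[4,0,0],0],[[0,0,0],0],[[0,0,0],0],[[0,0,0],0],[[0,0,0],0],[[0,0,0],0],[[0,0,0],0],[[0,0,0],0]]' 200 25; python3 d.py;  python3 -m handwheel '[[[0.5,0,0],0],[[0,0,0],0],[[0,0,0],0],[[0,0,0],0],[[0,0,0],0],[[-30,0,0],0],[[-40,0,0],0],[[-40,0,0],0],[[-20,0,0],0],[[0,0,0],0]]' 100 25; python3 d.py 599 207 165 94
```

```text
clock: 38.2
eef_pos: [612.6, -17.5, 36.9]
eef_rot: [-1.969, 1.571, 2.82]
wrist_force: [-0.3, -0.4, -1.2]
finger_gap: 41.5
t 38.2 p [612.6 -17.5  36.9] head 4.4 gap 41.5 F [-0.3 -0.4 -1.2]
clock: 39.45
eef_pos: [613.2, -17.5, 167.7]
eef_rot: [1.41, 1.568, -0.085]
wrist_force: [0.0, -0.9, -0.5]
finger_gap: 57.3
t 39.5 p [613.2 -17.5 167.7] head 4.4 gap 57.3 F [ 0.  -0.9 -0.5]
spin -1.565
tool shift 2.7 225.0 1.5
```

```bash
python3 -m handwheel '[[[0,0,0],-0.174],[[0,0,0],-0.174],[[0,0,0],-0.174],[[0,0,0],-0.174],[[0,0,0],-0.174],[[0,0,0],-0.174],[[0,0,0],-0.174],[[0,0,0],-0.174],[[0,0,0],-0.174],[[-5,45,0],0]]' 100 25; python3 -m handwheel '[[[0,45,0],0],[[0,45,0],0],[[0,45,0],0],[[0,43,0],0],[[0,0,0],0],[[0,0,0],0],[[0,0,0],0],[[0,0,0],0],[[0,0,0],0],[[0,0,0],0]]'; python3 - <<'E'
from m import *
for k in('top','side'):
    c=shot(k,k+'_full');W=cloud(c);print(k,[np.round(circ(q),1) for c in [(603,131),(606,82),(611,32),(613,-18)] if len(q:=sel(W,c,24,47,57))])
    q=sel(W,(598,207),45,105,140); print('bar?',len(q),np.median(q,0) if len(q) else 0)
cv2.imwrite('pics/fullc.png',cv2.resize(c['pixels'][80:260,220:420,::-1],None,fx=3,fy=3,interpolation=cv2.INTER_CUBIC))
E
python3 d.py 598 208 114 94
```

```text
clock: 40.7
eef_pos: [609.0, 26.0, 169.2]
eef_rot: [-3.128, 1.568, -3.057]
wrist_force: [0.3, 1.1, -0.2]
finger_gap: 57.2
clock: 41.95
eef_pos: [596.8, 204.7, 171.4]
eef_rot: [0.768, 1.571, 0.839]
wrist_force: [0.0, 0.6, 0.6]
finger_gap: 57.1
top [array([604.5, 130.3,  22.2]), array([607.2,  81. ,  21.7]), array([612.1,  31.9,  21.5]), array([613.2, -17.1,  21.2])]
bar? 1 [575.90252761 196.32483868 105.73104735]
side [array([603.6, 130.8,  23. ]), array([604.7,  82.8,  23.7]), array([611.9,  31.6,  23.1]), array([613.2, -17.9,  21.2])]
bar? 103 [595.87012115 203.85973977 122.60939597]
t 42.0 p [596.8 204.9 171.4] head 94.1 gap 57.1 F [ 0.  -0.   0.3]
spin 0.001
tool shift 57.4 3.0 1.4
```

View pics/fullc.png

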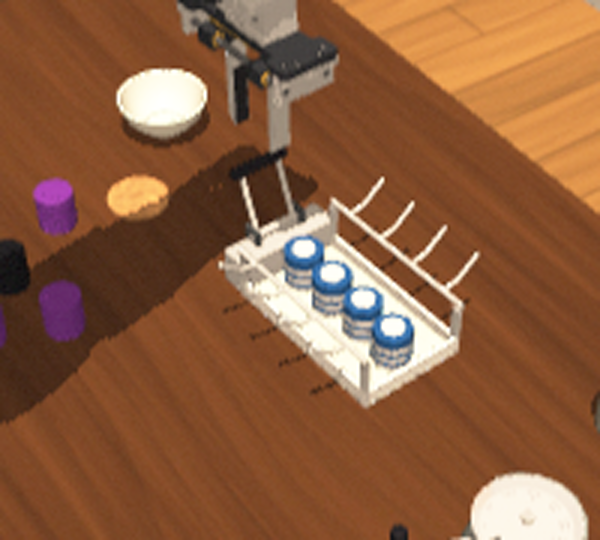

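```bash
python3 -m handwheel '[[[20,1.5,0.7],0],[[20,0,0],0],[[18,0,0],0],[[0,0,0],0],[[0,0,0],0],[[0,0,0],0],[[0,0,0],0],[[0,0,0],0],[[0,0,0],0],[[0,0,0],0]]' 100 25; python3 -m handwheel '[[[0,0,0],0],[[0,0,0],0],[[0,0,0],0],[[0,0,0],0],[[0,0,0],0],[[0,0,0],0],[[0,0,0],0],[[0,0,0],0],[[0,0,0],0],[[0,0,0],0]]' 255 20
```

```text
clock: 43.3
eef_pos: [597.4, 206.5, 113.4]
eef_rot: [-2.873, 1.571, -2.802]
wrist_force: [0.5, -0.4, 0.6]
finger_gap: 57.2
clock: 44.55
eef_pos: [597.2, 208.6, 113.4]
eef_rot: [1.352, 1.568, 1.424]
wrist_force: [0.1, 14.1, -0.6]
finger_gap: 13.7
```

```bash
python3 -m handwheel '[[[3.8,10.5,0],0],[[4.7,7.7,0],0],[[5.6,7,0],0],[[6.4,6.3,0],0],[[7.1,5.5,0],0],[[7.7,4.6,0],0],[[8.2,3.7,0],0],[[8.6,2.7,0],0],[[8.8,1.6,0],0],[[9,0.5,0],0]]' 255 20;python3 -m handwheel '[[[2,0,0],0],[[1,0,0],0],[[0,0,0],0],[[0,0,0],0],[[0,0,0],0],[[0,0,0],0],[[0,0,0],0],[[0,0,0],0],[[0,0,0],0],[[0,0,0],0]]' 255 20
```

```text
clock: 45.8
eef_pos: [594.5, 256.6, 44.1]
eef_rot: [-0.025, 1.569, 0.046]
wrist_force: [0.4, -2.1, 7.3]
finger_gap: 13.3
clock: 47.05
eef_pos: [594.4, 256.7, 41.0]
eef_rot: [0.233, 1.569, 0.304]
wrist_force: [3.5, 0.6, 5.6]
finger_gap: 13.6
```

```bash
python3 -m handwheel '[[[0,0,0],0],[[0,0,0],0],[[0,0,0],0],[[0,0,0],0],[[-20,0,0],0],[[-20,0,0],0],[[-15,0,0],0],[[0,0,0],0],[[0,0,0],0],[[0,0,0],0]]' 150 20;python3 -m handwheel '[[[0,0,0],0],[[0,0,0],0],[[0,0,0],0],[[0,0,0],0],[[0,0,0],0],[[6,0,0],0],[[6,0,0],0],[[4,0,0],0],[[0,0,0],0],[[0,0,0],0]]' 255 20; python3 d.py
```

```text
clock: 48.3
eef_pos: [593.5, 256.3, 94.7]
eef_rot: [-2.867, 1.57, -2.796]
wrist_force: [-0.3, -0.5, -0.7]
finger_gap: 38.9
clock: 49.55
eef_pos: [593.9, 256.5, 79.6]
eef_rot: [0.189, 1.571, 0.26]
wrist_force: [0.0, -0.7, 0.9]
finger_gap: 0.2
t 49.5 p [593.9 256.5  79.6] head 94.1 gap 0.2 F [ 0.  -0.7  0.9]
```

```bash
python3 -m handwheel '[[[5,0,0],0],[[4,0,0],0],[[2,0,0],0],[[1,0,0],0],[[1,0,0],0],[[1,0,0],0],[[0,0,0],0],[[0,0,0],0],[[0,0,0],0],[[0,0,0],0]]' 255 20; python3 d.py
```

```text
clock: 50.8
eef_pos: [594.0, 256.7, 67.6]
eef_rot: [0.347, 1.569, 0.418]
wrist_force: [-8.4, -2.7, 19.9]
finger_gap: 0.5
t 50.8 p [594.  256.7  67.6] head 94.1 gap 0.5 F [-8.4 -2.7 19.9]
```

```bash
python3 -m handwheel '[[[-30,0,0],0],[[-30,0,0],0],[[-30,0,0],0.174],[[0,0,0],0.174],[[0,0,0],0.174],[[0,0,0],0.174],[[0,0,0],0.174],[[0,0,0],0.174],[[0,0,0],0.174],[[0,0,0],0.174]]' 100 25; python3 - <<'E'
from m import *
for k in('side',):
    c=shot(k,k+'_closed');W=cloud(c);
    q=W[(W[...,1]>240)&(W[...,1]<270)&(W[...,0]>555)&(W[...,0]<640)&(W[...,2]>40)&(W[...,2]<75)]; print('bar',np.percentile(q,[5,50,95],axis=0).round(1))
    print('weight',circ(sel(W,(440,-300),30,30,60)))
cv2.imwrite('pics/closedc.png',cv2.resize(c['pixels'][80:260,220:420,::-1],None,fx=3,fy=3,interpolation=cv2.INTER_CUBIC))
E
python3 d.py 440.9 -300.4 150 4
```

```text
clock: 52.05
eef_pos: [593.7, 256.4, 155.2]
eef_rot: [-1.063, 1.57, -2.39]
wrist_force: [0.3, -0.0, 0.5]
finger_gap: 57.0
bar [[561.6 244.9  48.1]
 [595.7 252.   53.8]
 [626.1 260.   58.3]]
weight (439.1957702636719, -300.684814453125, 17.315675735473633)
t 52.1 p [593.8 256.4 155.2] head 13.5 gap 57.0 F [ 0.4  0.2 -0.2]
spin 0.166
tool shift 5.2 -191.3 544.8
```

View pics/closedc.png

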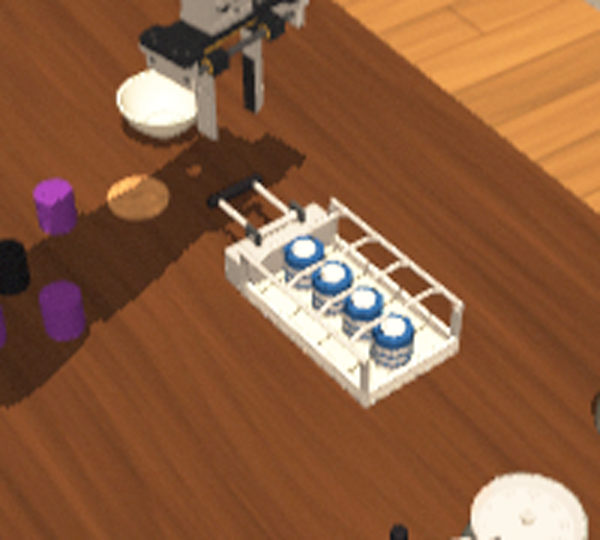

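```bash
python3 -m handwheel '[[[0,0,0],0.166],[[0,-16,45],0],[[0,-16,45],0],[[0,-16,45],0],[[0,-16,45],0],[[0,-16,45],0],[[0,-16,45],0],[[0,-16,45],0],[[0,-16,45],0],[[0,-16,45],0]]' 100 25;  python3 d.py 440.9 -300.4 120 4
```

```text
clock: 53.35
eef_pos: [483.7, -160.7, 155.5]
eef_rot: [0.826, 1.571, -0.658]
wrist_force: [-0.3, 0.0, 0.2]
finger_gap: 57.5
t 53.4 p [ 483.7 -160.7  155.5] head 5.0 gap 57.5 F [-0.3  0.   0.2]
spin 0.017
tool shift 35.5 -52.4 136.4
```

```bash
python3 -m handwheel '[[[0,-16,47],0],[[0,-16,47],0],[[0,-15.5,46],0],[[40,0,0],0],[[0,0,0],0],[[0,0,0],0],[[0,0,0],0],[[0,0,0],0],[[0,0,0],0],[[0,0,0],0]]' 100 25;  python3 d.py 440.9 -300.4 14.5 4
```

```text
clock: 54.6
eef_pos: [448.8, -302.7, 115.6]
eef_rot: [0.828, 1.571, -0.659]
wrist_force: [0.0, -0.2, 0.8]
finger_gap: 57.2
t 54.6 p [ 448.8 -302.7  115.6] head 4.8 gap 57.2 F [ 0.  -0.2  0.8]
spin 0.014
tool shift 101.1 -7.7 -2.8
```

```bash
python3 -m handwheel '[[[0,-7.7,-2.8],0],[[35,0,0],0],[[35,0,0],0],[[22,0,0],0],[[9,0,0],0],[[0,0,0],0],[[0,0,0],0],[[0,0,0],0],[[0,0,0],0],[[0,0,0],0]]' 100 25;  python3 d.py; python3 -m handwheel '[[[0,0,0],0],[[0,0,0],0],[[0,0,0],0],[[0,0,0],0],[[0,0,0],0],[[0,0,0],0],[[-40,0,0],0],[[-40,0,0],0],[[-45,0,0],0],[[-20,0,0],0]]' 220 30; python3 d.py 526.5 356.5 120 4
```

```text
clock: 55.85
eef_pos: [440.9, -300.6, 14.6]
eef_rot: [0.711, 1.57, -0.776]
wrist_force: [-0.3, -0.3, -0.4]
finger_gap: 57.3
t 55.9 p [ 440.9 -300.6   14.6] head 4.8 gap 57.3 F [-0.3 -0.3 -0.4]
clock: 57.1
eef_pos: [441.2, -300.8, 161.8]
eef_rot: [0.823, 1.568, -0.664]
wrist_force: [0.1, 0.5, -2.7]
finger_gap: 35.2
t 57.1 p [ 441.2 -300.8  161.8] head 4.8 gap 35.2 F [ 0.1  0.5 -2.7]
spin 0.014
tool shift 41.8 131.0 -649.8
```

```bash
python3 -m handwheel '[[[0,9.4,-46.4],0],[[0,9.4,-46.4],0],[[0,9.4,-46.4],0],[[0,9.4,-46.4],0],[[0,9.4,-46.4],0],[[0,9.4,-46.4],0],[[0,9.4,-46.4],0],[[0,9.4,-46.4],0],[[0,9.4,-46.4],0],[[0,9.4,-46.4],0]]'; python3 d.py 526.5 356.5 120;  python3 -m handwheel '[[[0,9.4,-46.4],0],[[0,9.4,-46.4],0],[[0,9.4,-46.4],0],[[0,9.4,-46.4],0],[[30,0,0],0],[[30,0,0],0],[[0,0,0],0],[[0,0,0],0],[[0,0,0],0],[[0,0,0],0]]'; python3 d.py 526.5 356.5 20
```

```text
clock: 58.35
eef_pos: [495.3, 171.2, 159.2]
eef_rot: [-1.314, 1.57, -2.801]
wrist_force: [0.8, -0.6, -1.6]
finger_gap: 34.8
t 58.4 p [495.3 171.2 159.2] head 4.8 gap 34.8 F [ 0.8 -0.6 -1.6]
tool shift 39.2 46.6 -182.0
clock: 59.6
eef_pos: [517.7, 357.9, 100.4]
eef_rot: [2.018, 1.569, 0.532]
wrist_force: [-0.6, -0.2, -2.5]
finger_gap: 34.9
t 59.6 p [517.7 357.9 100.4] head 4.8 gap 34.9 F [-0.6 -0.2 -2.5]
tool shift 80.4 8.6 2.1
```

```bash
python3 -m handwheel '[[[30,8.6,2.1],0],[[30,0,0],0],[[15,0,0],0],[[5,0,0],0],[[0.8,0,0],0],[[0,0,0],0],[[0,0,0],0],[[0,0,0],0],[[0,0,0],0],[[0,0,0],0]]'; python3 d.py 526.5 356.5 18.6; python3 -m handwheel '[[[0,0,0],0],[[0,0,0],0],[[0,0,0],0],[[0,0,0],0],[[0,0,0],0],[[-20,0,0],0],[[-40,0,0],0],[[-40,0,0],0],[[-40,0,0],0],[[0,0,0],0]]' 100 25;python3 d.py 470 -190 160
```

```text
clock: 60.85
eef_pos: [526.2, 356.4, 18.7]
eef_rot: [2.189, 1.571, 0.702]
wrist_force: [-0.8, 0.6, -2.5]
finger_gap: 35.2
t 60.9 p [526.2 356.4  18.7] head 4.8 gap 35.2 F [-0.8  0.6 -2.5]
tool shift 0.1 0.3 -0.1
clock: 62.1
eef_pos: [527.3, 357.1, 163.7]
eef_rot: [2.024, 1.564, 0.537]
wrist_force: [0.3, -0.4, 0.2]
finger_gap: 57.1
t 62.1 p [527.3 357.1 163.7] head 4.8 gap 57.1 F [ 0.3 -0.4  0.2]
tool shift 3.7 -103.0 540.4
```

```bash
python3 -m handwheel '[[[0,-10.5,54],0],[[0,-10.5,54],0],[[0,-10.5,54],0],[[0,-10.5,54],0],[[0,-10.5,54],0],[[0,-10.5,54],0],[[0,-10.5,54],0],[[0,-10.5,54],0],[[0,-10.5,54],0],[[0,0,0],0]]' 255 20; python3 - <<'E'
from m import *
for k in('top','side'):
    c=shot(k,k+'_tally');W=cloud(c)
    print('grip',circ(sel(W,(458,-234),16,64,76)),'top',[np.round(circ(q),1) for q in [sel(W,(560,-286),62,67,75)]])
    q=sel(W,(490,-252),14,15,60);print('arm z',len(q),np.percentile(q[:,2],[5,25,50,75,95]).round(1) if len(q) else 0)
    w=sel(W,(526,356),36,12,64);print('weight',circ(w),w[:,2].max(), 'knob',circ(sel(W,(526,356),36,50,64)))
    if k=='top': cv2.imwrite('pics/dial0.png',cv2.resize(c['pixels'][160:250,350:450,::-1],None,fx=6,fy=6,interpolation=cv2.INTER_CUBIC))
E
python3 d.py 454 -190 56 4
```

```text
clock: 63.35
eef_pos: [472.0, -138.5, 158.7]
eef_rot: [-0.971, 1.57, -2.462]
wrist_force: [0.8, -0.1, -0.6]
finger_gap: 0.6
grip (0.0, 0.0, 0.0) top [array([ 566.6, -282.7,   49.3])]
arm z 0 0
weight (526.8114624023438, 355.9892578125, 17.78376579284668) 61.282559979043754 knob (527.2294921875, 353.7647399902344, 10.414772987365723)
grip (457.8273010253906, -233.86810302734375, 7.24122428894043) top [array([ 556.1, -284.9,   46.6])]
arm z 53 [32.  34.9 36.6 38.4 40. ]
weight (524.468505859375, 352.6631164550781, 17.99158477783203) 41.953355032281934 knob (0.0, 0.0, 0.0)
t 63.5 p [ 472.6 -135.7  158.7] head 4.7 gap 0.3 F [ 0.3 -0.1  0.5]
spin 0.013
tool shift 102.7 -22.3 52.9
```

View pics/dial0.png

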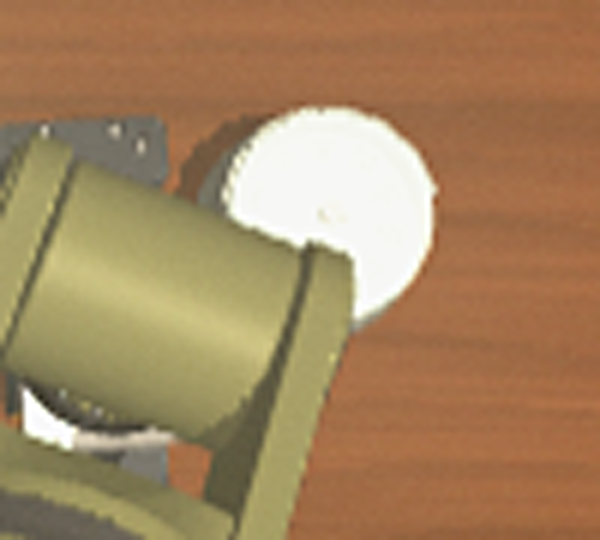

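```bash
python3 -m handwheel '[[[0,-21,50],0],[[40,0,0],0],[[40,0,0],0],[[22.7,0,0],0],[[0,0,0],0],[[0,0,0],0],[[0,0,0],0],[[0,0,0],0],[[0,0,0],0],[[0,0,0],0]]'; python3 d.py 452 -280 56; python3 -m handwheel '[[[0,0,10],0],[[0,0,10],0],[[0,0,10],0],[[0,0,10],0],[[0,0,10],0],[[0,0,10],0],[[0,0,10],0],[[0,0,10],0],[[0,0,10],0],[[0,0,5],0]]'; python3 d.py 455 -330 56
```

```text
clock: 64.7
eef_pos: [456.1, -187.4, 56.1]
eef_rot: [1.029, 1.571, -0.458]
wrist_force: [0.5, -0.4, -0.1]
finger_gap: 0.4
t 64.7 p [ 456.1 -187.4   56.1] head 4.8 gap 0.4 F [ 0.5 -0.4 -0.1]
tool shift 0.1 -11.8 91.9
clock: 65.95
eef_pos: [464.2, -282.6, 56.0]
eef_rot: [1.281, 1.57, -0.206]
wrist_force: [0.3, 4.8, 0.6]
finger_gap: 0.7
t 66.0 p [ 464.2 -282.6   56. ] head 4.8 gap 0.7 F [0.3 4.8 0.6]
tool shift -0.0 -13.1 46.4
```

```bash
python3 -m handwheel '[[[0,-4,0],0],[[0,-4,0],0],[[0,-4,0],0],[[0,-1,8],0],[[0,-1,8],0],[[0,-1,8],0],[[0,-1,8],0],[[0,-1,8],0],[[0,0,3],0],[[0,0,0],0]]'; python3 d.py 455 -335 56
python3 - <<'E'
from m import *
c=shot('side','sw1')
cv2.imwrite('pics/sw1c.png',cv2.resize(c['pixels'][200:320,310:450,::-1],None,fx=4,fy=4,interpolation=cv2.INTER_CUBIC))
E
```

```text
clock: 67.2
eef_pos: [450.8, -325.9, 55.8]
eef_rot: [2.938, 1.57, 1.451]
wrist_force: [3.2, 7.0, 0.9]
finger_gap: 0.5
t 67.2 p [ 450.8 -325.9   55.8] head 4.8 gap 0.5 F [3.2 7.  0.9]
tool shift -0.2 3.4 9.4
```

View pics/sw1c.png

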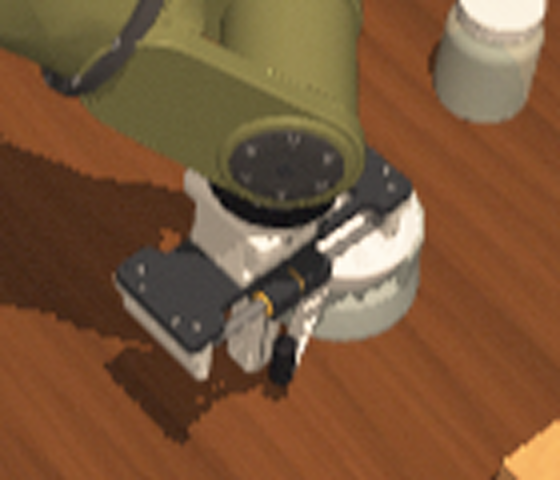

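```bash
python3 -m handwheel '[[[0,1,2],0],[[0,1,2],0],[[0,1,2],0],[[0,1,2],0],[[0,0,1],0],[[0,0,0],0],[[0,0,0],0],[[0,0,0],0],[[0,0,0],0],[[0,0,0],0]]'; python3 d.py 455 -335 56
python3 - <<'E'
from m import *
W=cloud(shot('side'))
for z0 in(62,67): print(circ(sel(W,(455,-346),22,z0,74)),len(sel(W,(455,-346),22,z0,74)))
E
```

```text
clock: 68.5
eef_pos: [452.9, -330.3, 55.3]
eef_rot: [-2.545, 1.558, 2.253]
wrist_force: [-18.2, 37.9, 23.2]
finger_gap: 0.6
t 68.5 p [ 452.9 -330.3   55.3] head 4.9 gap 0.6 F [-18.2  37.9  23.2]
tool shift -0.7 1.7 4.8
(455.6470947265625, -341.822509765625, 17.55436134338379) 54
(456.8929443359375, -339.7268371582031, 17.313642501831055) 36
```

```bash
python3 -m handwheel '[[[0,1,-15],0],[[0,1,-15],0],[[0,1,-15],0],[[0,1,-15],0],[[0,1,-15],0],[[0,1,-15],0],[[0,1,-15],0],[[0,1,-15],0],[[0,1,-18],0],[[0,0,0],0.084]]'; python3 - <<'E'
from m import *
c=shot('side','r1');W=cloud(c)
print('grip',circ(sel(W,(458,-234),16,66,76)))
cv2.imwrite('pics/r1c.png',cv2.resize(c['pixels'][200:320,310:450,::-1],None,fx=4,fy=4,interpolation=cv2.INTER_CUBIC))
E
python3 d.py 451 -331 56 0
```

```text
clock: 69.8
eef_pos: [452.7, -195.2, 55.9]
eef_rot: [-1.734, 1.571, 2.978]
wrist_force: [0.2, 0.4, -0.2]
finger_gap: 0.4
grip (457.1888427734375, -233.12680053710938, 8.61790657043457)
t 69.8 p [ 452.8 -195.6   56. ] head -0.3 gap 0.4 F [-0.2  0.3  1.3]
spin -0.006
tool shift 0.0 -1.8 135.4
```

View pics/r1c.png

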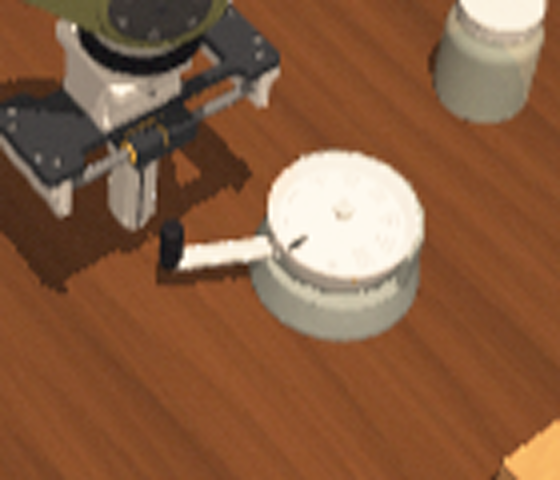

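```bash
python3 -m handwheel '[[[0,-1,15],0],[[0,-1,15],0],[[0,0,15],0],[[0,0,15],0],[[0,0,15],0],[[0,0,15],0],[[0,0,15],0],[[0,0,15],0],[[0,1,12],0],[[0,1,5],0]]'; python3 -m handwheel '[[[0,0,1],0],[[0,0,0],0],[[0,0,0],0],[[0,0,0],0],[[0,0,0],0],[[0,0,0],0],[[0,0,0],0],[[0,0,0],0],[[0,0,0],0],[[0,0,0],0]]'
```

```text
clock: 71.1
eef_pos: [453.7, -329.8, 55.6]
eef_rot: [-3.057, 1.562, 1.656]
wrist_force: [3.2, 51.5, 16.9]
finger_gap: 0.4
clock: 72.35
eef_pos: [453.6, -329.4, 55.7]
eef_rot: [-2.974, 1.561, 1.74]
wrist_force: [3.4, 47.3, 15.2]
finger_gap: 0.6
```

```bash
python3 -m handwheel '[[[0,0,-5],0],[[0,0,-15],0],[[0,0,-15],0],[[0,0,-15],0],[[0,0,-15],0],[[0,0,-15],0],[[0,0,-15],0],[[0,0,-15],0],[[0,0,-15],0],[[0,0,-13],0]]'; python3 -m handwheel '[[[0,0,0],0],[[0,0,0],0],[[0,0,0],0],[[0,0,0],0],[[0,0,0],0],[[0,0,0],0],[[0,0,0],0],[[0,0,0],0],[[0,0,0],0],[[0,0,0],0]]'; python3 - <<'E'
from m import *
c=shot('side','r2');W=cloud(c)
print('grip',circ(sel(W,(458,-234),16,66,76)))
a=cv2.imread('pics/r1.png')[225:280,365:420];b=c['pixels'][225:280,365:420,::-1]
o=cv2.imread('pics/side0.png')[225:280,365:420]
cv2.imwrite('pics/dials.png',np.hstack([cv2.resize(x,(260,260),interpolation=cv2.INTER_CUBIC) for x in(o,a,b)]))
E
python3 d.py 451 -330.5 56 0
```

```text
clock: 73.6
eef_pos: [452.8, -195.8, 56.0]
eef_rot: [0.047, 1.571, -1.523]
wrist_force: [0.9, -0.4, -0.5]
finger_gap: 0.5
clock: 74.85
eef_pos: [452.8, -196.7, 56.0]
eef_rot: [0.124, 1.571, -1.446]
wrist_force: [0.5, 0.2, -0.5]
finger_gap: 0.4
grip (457.52313232421875, -232.4310302734375, 8.210127830505371)
t 74.9 p [ 452.8 -196.7   55.9] head 0.0 gap 0.7 F [-0.8 -0.1 -0.4]
spin 0.0
tool shift -0.1 -1.8 133.8
```

View pics/dials.png

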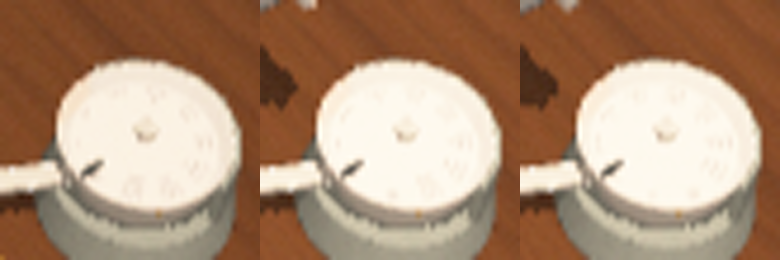

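```bash
python3 -m handwheel '[[[0,-1,15],0],[[0,-1,15],0],[[0,0,15],0],[[0,0,15],0],[[0,0,15],0],[[0,0,15],0],[[0,0,15],0],[[0,1,15],0],[[0,1,10],0],[[0,0,4.5],0]]'; python3 -m handwheel '[[[0,0,0],0],[[0,0,0],0],[[0,0,0],0],[[0,0,0],0],[[0,0,0],0],[[0,0,0],0],[[0,0,0],0],[[0,0,0],0],[[0,0,0],0],[[0,0,0],0]]'
```

```text
clock: 76.15
eef_pos: [454.3, -328.5, 55.8]
eef_rot: [2.915, 1.564, 1.345]
wrist_force: [13.7, 43.5, 7.8]
finger_gap: 0.6
clock: 77.4
eef_pos: [454.2, -327.8, 55.9]
eef_rot: [3.012, 1.565, 1.443]
wrist_force: [9.6, 34.4, 7.3]
finger_gap: 0.3
```

Firm stop (34 N). I'll back off and do the fourth swing.

```bash
python3 -m handwheel '[[[0,0,-5],0],[[0,0,-15],0],[[0,0,-15],0],[[0,0,-15],0],[[0,0,-15],0],[[0,0,-15],0],[[0,0,-15],0],[[0,0,-15],0],[[0,0,-15],0],[[0,0,-10],0]]'; python3 -m handwheel '[[[0,0,0],0],[[0,0,0],0],[[0,0,0],0],[[0,0,0],0],[[0,0,0],0],[[0,0,0],0],[[0,0,0],0],[[0,0,0],0],[[0,0,0],0],[[0,0,0],0]]'; python3 - <<'E'
from m import *
c=shot('side','r3');W=cloud(c)
print('grip',circ(sel(W,(458,-234),16,66,76)))
E
python3 d.py 452 -330.5 56 0
```

```text
clock: 78.65
eef_pos: [452.8, -195.3, 56.0]
eef_rot: [-0.511, 1.571, -2.081]
wrist_force: [-1.1, 0.3, 0.3]
finger_gap: 0.4
clock: 79.9
eef_pos: [452.8, -196.2, 55.9]
eef_rot: [-1.296, 1.571, -2.867]
wrist_force: [-0.5, -0.5, -0.1]
finger_gap: 0.3
grip (457.9122314453125, -233.1905059814453, 7.2673115730285645)
t 80.0 p [ 452.8 -196.2   56. ] head -0.0 gap 0.3 F [-0.3  0.4  0.2]
spin -0.0
tool shift -0.0 -0.8 134.3
```

```bash
python3 -m handwheel '[[[0,-1,15],0],[[0,-1,15],0],[[0,0,15],0],[[0,0,15],0],[[0,0,15],0],[[0,0,15],0],[[0,0,15],0],[[0,1,15],0],[[0,1,10],0],[[0,0,4.5],0]]'; python3 -m handwheel '[[[0,0,0],0],[[0,0,0],0],[[0,0,0],0],[[0,0,0],0],[[0,0,0],0],[[0,0,0],0],[[0,0,0],0],[[0,0,0],0],[[0,0,0],0],[[0,0,0],0]]';  python3 -m handwheel '[[[0,0,-5],0],[[0,0,-15],0],[[0,0,-15],0],[[0,0,-15],0],[[0,0,-15],0],[[0,0,-15],0],[[0,0,-15],0],[[0,0,-15],0],[[0,0,-15],0],[[0,0,-20],0]]'; python3 -m handwheel '[[[-40,0,0],0],[[-40,0,0],0],[[-40,0,0],0],[[0,0,-40],0],[[0,-20,-40],0],[[0,-20,-40],0],[[0,-20,0],0],[[0,0,0],0],[[0,0,0],0],[[0,0,0],0]]'; python3 - <<'E'
from m import *
c=shot('side','r4');W=cloud(c)
print('grip',circ(sel(W,(458,-234),16,66,76)))
ims=[]
for n in('side0','r1','r2','r3','r4'):
    x=cv2.cvtColor(cv2.imread(f'pics/{n}.png')[228:272,372:418],cv2.COLOR_BGR2GRAY).astype(float)
    x=np.clip((x-205)/50*255,0,255).astype(np.uint8)
    ims.append(cv2.resize(x,(260,260),interpolation=cv2.INTER_CUBIC))
ims.append(ims[0]*0)
cv2.imwrite('pics/dials4.png',np.vstack([np.hstack(ims[:3]),np.hstack(ims[3:])]))
cv2.imwrite('pics/fin.png',cv2.resize(c['pixels'][90:350,180:500,::-1],None,fx=2.3,fy=2.3,interpolation=cv2.INTER_CUBIC))
E
```

```text
clock: 81.2
eef_pos: [454.3, -328.3, 55.8]
eef_rot: [2.858, 1.565, 1.287]
wrist_force: [14.2, 41.0, 8.1]
finger_gap: 0.5
clock: 82.45
eef_pos: [454.2, -327.6, 55.9]
eef_rot: [2.967, 1.565, 1.398]
wrist_force: [8.8, 31.5, 7.2]
finger_gap: 0.3
clock: 83.7
eef_pos: [452.8, -184.8, 55.9]
eef_rot: [-0.011, 1.571, -1.582]
wrist_force: [0.5, 0.2, 0.4]
finger_gap: 0.8
clock: 84.95
eef_pos: [393.3, -65.9, 175.8]
eef_rot: [-1.774, 1.571, 2.938]
wrist_force: [0.5, -0.2, 0.1]
finger_gap: 0.2
grip (458.5998229980469, -232.34518432617188, 9.291008949279785)
```

View pics/dials4.png

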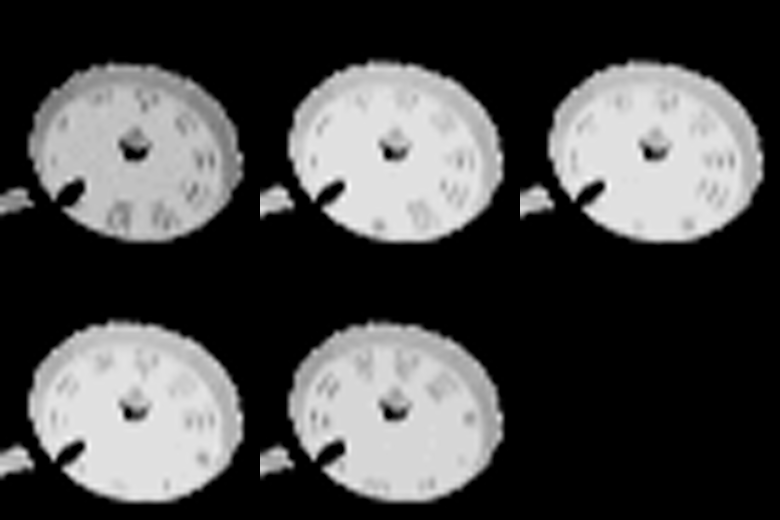

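View pics/fin.png

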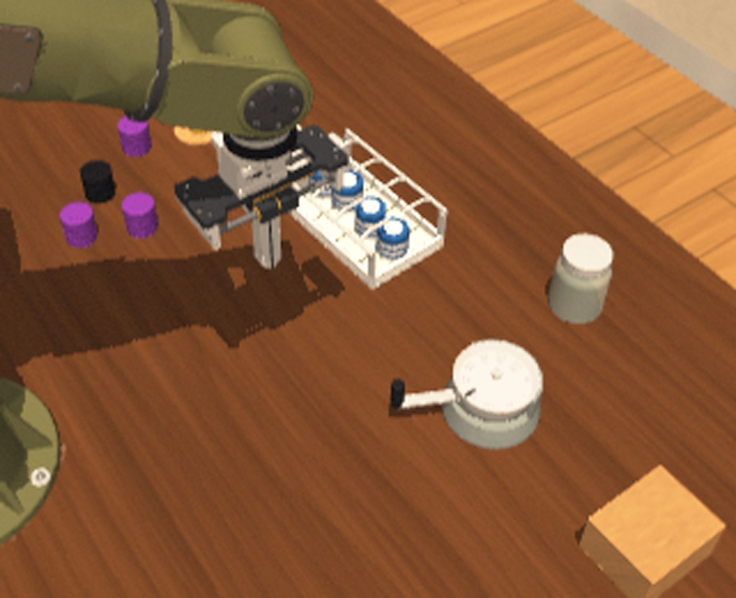

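The dial pictures show the dot pattern moving one tenth-turn after each of the four swings, and the lever is at rest again. I'll do a last check of the weight, tins and bystanders, then hand in.

```bash
python3 -m handwheel '[[[-30,-20,0],0],[[0,-20,0],0],[[0,-20,0],0],[[0,0,30],0],[[0,0,30],0],[[0,0,0],0],[[0,0,0],0],[[0,0,0],0],[[0,0,0],0],[[0,0,0],0]]'; python3 - <<'E'
from m import *
for k in('top','side'):
    c=shot(k,k+'_end');W=cloud(c)
    print(k,'tins',[np.round(circ(q),1) for p in [(603,131),(606,82),(611,32),(613,-18)] if len(q:=sel(W,p,24,47,57))])
    for z in((30,46),(51,64)): 
        q=sel(W,(526,356),36,*z); print('weight',z,len(q),np.round(circ(q),1) if len(q) else 0)
    o=cv2.imread(f'pics/{k}0.png').astype(int);d=np.abs(o-c['pixels'][:,:,::-1]).max(2)
    for n,p in [('jar',(740,-230)),('dish',(622,465)),('carton',(578,-515)),('purple1',(430,368)),('p2',(358,218)),('p3',(283,248)),('blk',(339,308))]:
        print(n,np.round(np.median(q,0),1) if len(q:=sel(W,p,60 if n[0] in'jdc' else 30,15,110)) else None)
cv2.imwrite('pics/endc.png',cv2.resize(c['pixels'][80:260,180:420,::-1],None,fx=3,fy=3,interpolation=cv2.INTER_CUBIC))
E
```

```text
clock: 86.25
eef_pos: [332.9, -125.4, 206.0]
eef_rot: [1.304, 1.571, -0.266]
wrist_force: [0.3, -0.3, -0.2]
finger_gap: -0.0
top tins [array([603.6, 130.4,  23. ]), array([612.5,  88.1,  20.4]), array([612. ,  32.1,  21.6]), array([613.3, -16.8,  21.4])]
weight (30, 46) 64 [527.  355.4  17.4]
weight (51, 64) 39 [527.3 354.6  10.5]
jar [ 744.3 -215.7   97.8]
dish [628.4 481.1  30.1]
carton [ 576.7 -509.9   60.3]
purple1 [427.8 367.1  45.5]
p2 [358.2 216.5  46. ]
p3 [282.4 246.7  45.3]
blk [339.1 307.6  45.4]
side tins [array([606.4, 129.4,  21.7]), array([612.6,  89. ,  20.8]), array([612.2,  32.2,  22. ]), array([613.6, -17.9,  21.5])]
weight (30, 46) 0 0
weight (51, 64) 0 0
jar [ 739.9 -231.9   76.2]
dish None
carton [ 570.6 -520.1   56.9]
purple1 None
p2 [354.4 211.8  43.6]
p3 [279.4 239.9  43.5]
blk [337.  302.9  42.7]
```

View pics/endc.png

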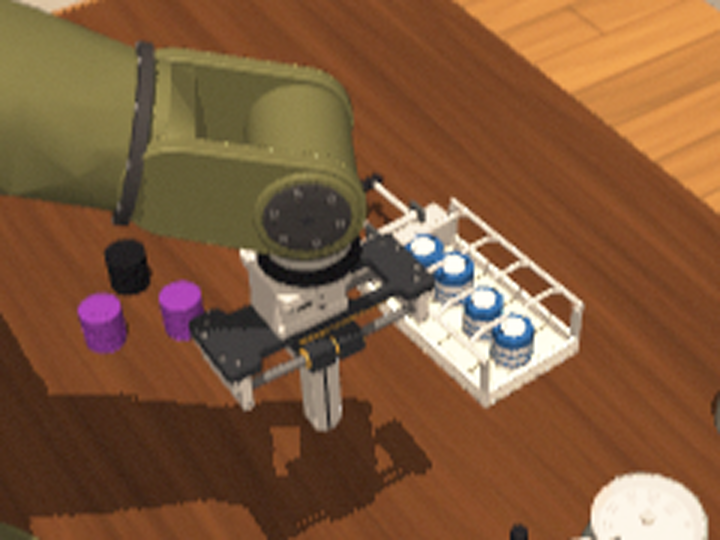

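```bash
python3 -c "
from cell import manip
print(manip.sign_off())"
```

```text
the job is handed in; nothing more can be done
None
```

The job is done and handed in at about 86 s on the robot's clock; I don't have the verdict.

**What I did:** I lifted the arch to its stop and stood all four blue-and-white tins upright in a row in the tray. I then pressed the arch down to its stop, which read 20 N. Next I moved the brass weight onto the cork mat. Last, I swung the tally lever to its stop four times, letting it spring fully back each time.

**What the last checks showed:**
- **Tins and rings:** All four tins are upright in the tray under the closed rings. One (third slot, about x 606, y 81) had shifted by about 8 mm after closing and now stands against its neighbour; it was most likely the expected knock.
- **Weight:** It stands upright on the mat, centred within about 2 mm, in the top view. In the last side pictures the arm hid the mat, so that view could not confirm it.
- **Tally counter:** The lever is back at rest, and the dial pictures show one step after each swing, four in all.
- **Bystanders:** The jar, dish, carton and the purple and black look-alikes stand where they were. In the last side view the dish and one purple tin were hidden, so only the top view covers those two.

**Forces:** Pushing against the lever's stop with the closed fingertips read 38 to 55 N at the wrist. That is well under the 120 N wrist limit. It is close to the 40 N limit for the arm or gripper body, but only the fingertips were meant to touch the lever.

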